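# Jack a suspension arm level and hold the pump handle down

### The job

The suspension control arm hangs drooping from its pivot, and its bush bolt has to be tightened with the arm level: set the red bottle jack with its saddle squarely under the yellow lift pad, then pump its handle until the arm is level. The jack's valve weeps, so finish on a down stroke and stay on the handle, still holding it fully down at the end. Let the jack alone lift the arm (do not touch the arm yourself), keep the jack upright, and leave the other things on the bench where they are.

Things in the scene. Friction and masses are not known exactly. Their poses are not given: they have to be found in the camera images.
- jack: Red mini bottle jack standing loose on the bench, 2.5 kg; it slides with 6 to 12 N, best pushed along by its handle, not lifted. Base plate 140 x 90 x 14 mm, reservoir 62 mm across, gland nut top 126 mm high. Origin on the bench under the vertical ram axis; z up, the handle points along -x; the base spans x -95 to +45 mm, y -45 to +45 mm.
- saddle_top (a point): Centre of the top face of the jack's saddle: dark steel disc 34 mm across on the 24 mm steel ram, on the jack's axis. 151 to 159 mm above the bench at the start, at least 9 mm below the lift pad.
- saddle: The same saddle disc, 10 mm thick, with the screw under it that sets its height on the ram (left screwed out by 3 to 11 mm; it stays so). Origin at the centre of its top face.
- pump (a joint): Pump handle angle: 0 up on its stop, handle 0.54 rad above horizontal; 0.50 fully down. Springs back up by itself when let go; 4 to 12 N at the grip press it. Hinge parallel to the jack's y axis, at x -40, z 78 mm in its frame. A full stroke down lifts the ram 12 mm (the first one 15), a short one 0, 4 or 8. Handle up: the loaded ram sinks 1 to 3 mm, then slowly on; held fully down it stays.
- handle: Straight steel handle bar 16 mm thick with a black rubber sleeve 22 mm thick and 95 mm long at its end. Origin on the handle hinge; the bar runs along its own -x axis and ends 245 mm from the hinge; the sleeve covers 150 to 245 mm. It can be pinched from above across its width.
- handle_grip (a point): Centre of the rubber sleeve on the bar's centre line, 195 mm from the hinge. 178 mm above the bench with the handle up, 86 mm with it down.
- control_arm: Dark steel suspension arm, 2.7 kg, 44 mm wide, 30 mm thick, hinged at one end on a grey crossmember fixed to the bench. Origin on the hinge axis, 205 mm above the bench; it runs along its own -x to the ball joint at 345 mm (housing ends at 367 mm), whose stud stands up 77 mm above the hinge line. No other part of its underside is over 1 mm lower than the lift pad.
- lift_point (a point): Centre of the face of the yellow lift pad, a round pad 52 mm across under the arm, 270 mm from the hinge; a yellow ring and a yellow disc on the arm's top mark it from above. 168 mm above the bench while the arm hangs, 192.5 mm when it is level.
- bush (a joint): Angle of the control arm: -0.09 hanging on its droop stop, 0 level, positive with its free end above level. The pad rises about 2.7 mm per 0.01 rad.
- spray_can: Orange spray can 65 mm across, 190 mm tall, standing on the bench; origin at its underside. Leave it.
- grease_tin: Blue tin with a yellow lid, 84 mm across, 75 mm tall; origin at its underside. Leave it.
- wrench: Steel wrench 200 mm long lying flat, along its own x; origin at its underside. Leave it.
- spare_bush: Black rubber bush, a ring 46 mm across and 45 mm tall, standing on end; origin at its underside. Leave it.

How it is judged:
By the outcome, as a careful person would: the job done as asked, in the order asked, and still so for the second after the job is handed in, while the arm keeps its last pose, push and grip.
It also fails if it takes over 54 s, if anything falls off the work surface, if the arm or the gripper's body presses on something with over 40 N, if the wrist force passes 120 N, or if a joint passes its speed limit or range.

### The arm

A 7-joint arm with a two-finger parallel gripper is mounted at the origin on the work surface. World frame = base frame: x ahead of the robot, y to its left, z up, the work surface at z = 0. Lengths are in mm, angles in rad, forces in N, time in s.
With the tool pointing down it reaches from about 400 to 875 mm from the base axis. Payload 4.4 kg.
Tool frame: the origin (TCP) lies on the centre line of the jaws, within the pads' length; the fingertips stand 11 mm ahead of it and the grasp point (between the pads) lies 8 mm behind it (ctrl.tips_ahead is the distance from the TCP to the fingertips, in mm); z points along the fingers, y is the line along which they close (so a half turn about z gives the same grasp; the last joint's range is limited). The gripper opens to 85 mm and grips with 20 to 120 N. Pads are 22 mm wide; open, the fingers measure 114 mm over their backs; the gripper's body (76 mm by 85 mm) begins 54 mm behind the grasp point. The pads swing forward as they close: fully open they stand 13 mm farther back than shut.
Start: joints at [1.06, 0.628, 0.038, 1.517, -0.027, 0.996, -0.02], TCP at [279.708, -586.755, 242.313] pointing down, gripper open.
Joint ranges: [-3.06, 3.06], [-0.37, 2.12], [-1.25, 1.32], [0.18, 2.47], [-1.1, 4.24], [0.23, 1.98], [-2.94, 2.94]. Speed limits (rad/s): [2.57, 2.57, 3.14, 3.14, 3.14, 3.14, 3.14].

### API

Orientations are given as [roll, pitch, yaw] about the fixed x, y, z axes, in that order (R = Rz(yaw) Ry(pitch) Rx(roll)).
In Python, from cell import ctrl, eyes, job gives the robot as it stands. The module is installed in compiled form; this text tells all that it offers.
- The arm moves only by the tool carry_out, never from a script. Its argument "moves" is a list of rows, each an object of numbers: "tx", "ty", "tz": the shift along the tool's x, y, z as a fraction of full scale; "twist": the turn about the tool's z as a fraction of full scale; "fingers": the opening, from 0 (shut) to 1 (fully open). In form: [{"tx": .., "ty": .., "tz": .., "twist": .., "fingers": ..}, ...]. A call has 1 to 12 rows; each row shifts and turns the commanded pose from where the row before left it, along the tool's axes as they then stand; what a row does not reach is not made up. Full scale, the value 1, is 0.3 m for a shift and pi rad for a turn. A row lasts 1/8 s, in which the tool goes at most 62.5 mm and 10.7 degrees, less where a joint would pass 70% of its speed; a pose out of reach is approached as far as the arm can. A call with a number of a shift or a turn outside -1 to 1 is refused whole. A call with a gripper value outside its range is refused whole. The fingers move at their own pace and stop on an object; the grip force is fixed at half the most. Time passes only in rows, so rows that do not move let the fingers close. It gives the time, the measured TCP pose, the force, the opening and the grip force at its end, in the units of the state.
- ctrl.read_state(): the state, without advancing time (a new reading comes with each control period).
- eyes.get_image(name): name is "scene" or "top" or "wrist"; returns a dict with "color" (480x640x3 uint8, blue, green, red), "fovy" (degrees; the focal length in pixels is half the picture's height over the tangent of half this angle, whatever the lens; pixels are square), "cx", "cy" (the principal point, pixels), "world_from_camera" (4x4, takes a point from camera to world coordinates). Camera axes: x right, y up, looking along -z (the intrinsics and any distortion apply to the point x, -y, -z); pixel columns grow to the right and rows downward; lengths in mm; the calibration is good to about 2 mm. A picture is of the moment at which its call begins. There is no depth.
- job.finish_job(): hands the job in; it is judged then, once.
The state is a dict: "clock": time; "qpos": joint angles; "qd": joint speeds; "tau": joint torques, N m; "eef_pos": TCP position; "tool_rot": TCP orientation; "force": force on the tool from outside, world axes, zero at the start; "torque": the same for the moment, N m; "width": finger opening in mm; "gripper_force": force on a finger pad.
Only numpy, scipy, OpenCV 4.12 (cv2) and the standard library are available. Lean on these libraries where they do the work, as an engineer would, in place of code of your own. Each camera call takes 0.05 s, during which the arm holds its last target. There are 200 camera calls.

## Working session

There is one attempt and no reset: what is moved stays moved. The work goes in short steps, Python scripts to look and compute and a tool call to move; the robot and the scene stay as the last step left them, time stands still between calls to the robot, and variables do not carry over. Pictures are saved under pics/ and viewed, at most 10 in all, crops included, and the job is handed in when it is done.

Besides the shell and the picture viewer there is one more tool, called after ">>>" by a JSON object that holds its "fn" and its "kwargs", one argument or row to a line. carry_out: Moves the arm, as the interface text tells. Its arguments: {"type":"object","properties":{"moves":{"type":"array","items":{"type":"object","properties":{"tx":{"type":"number","minimum":-1,"maximum":1},"ty":{"type":"number","minimum":-1,"maximum":1},"tz":{"type":"number","minimum":-1,"maximum":1},"twist":{"type":"number","minimum":-1,"maximum":1},"fingers":{"type":"number"}}}}},"required":["moves"]}

```bash
mkdir -p pics; cat > h.py <<'E'
import numpy as np, cv2, math
from cell import ctrl, eyes, job
def snap(n,fn=None):
    im=eyes.get_image(n)
    if fn: cv2.imwrite('pics/'+fn,im['color'])
    return im
def ray(im,u,v):
    f=240/math.tan(math.radians(im['fovy'])/2); T=np.array(im['world_from_camera'])
    d=T[:3,:3]@np.array([(u-im['cx'])/f,-(v-im['cy'])/f,-1]); return T[:3,3],d
def onz(im,u,v,z):
    o,d=ray(im,u,v); return o+d*(z-o[2])/d[2]
def proj(im,p):
    f=240/math.tan(math.radians(im['fovy'])/2); T=np.linalg.inv(np.array(im['world_from_camera']))
    c=T[:3,:3]@np.array(p,float)+T[:3,3]; return im['cx']-f*c[0]/c[2], im['cy']+f*c[1]/c[2]
E
python3 - <<'E'
from h import *
for n in('scene','top'):
    im=snap(n,n+'1.png'); print(n,[ (k,im[k]) for k in im if k!='color'])
s=ctrl.read_state();print(s)
E
```

```text
scene [('fovy', 55.12387144344352), ('cx', 323.6613773740942), ('cy', 240.59159792375422), ('world_from_camera', array([[ 5.11529028e-01, -7.17378160e-01,  4.72976351e-01,
         1.08006117e+03],
       [ 8.59207077e-01,  4.20586656e-01, -2.91324670e-01,
        -3.23189195e+02],
       [ 1.00624144e-02,  5.55405654e-01,  8.31518676e-01,
         1.05030271e+03],
       [ 0.00000000e+00,  0.00000000e+00,  0.00000000e+00,
         1.00000000e+00]]))]
top [('fovy', 47.329636345494976), ('cx', 313.38954532350164), ('cy', 239.03136205830145), ('world_from_camera', array([[ 1.32594467e-02,  9.88304727e-01, -1.51914296e-01,
         3.96362212e+02],
       [-9.99911934e-01,  1.30206959e-02, -2.56633993e-03,
        -1.19310253e+01],
       [-5.58296038e-04,  1.51934946e-01,  9.88390338e-01,
         1.27200755e+03],
       [ 0.00000000e+00,  0.00000000e+00,  0.00000000e+00,
         1.00000000e+00]]))]
{'clock': 0.1, 'qpos': array([ 1.06018383,  0.62926963,  0.03847895,  1.51828832, -0.02702392,
        0.99629861, -0.01998979]), 'qd': array([ 0.00132809, -0.00241741,  0.00137618, -0.00369586,  0.0001917 ,
        0.00061251, -0.00074989]), 'tau': array([ 3.11626936e-03, -5.64529467e+01,  1.23045053e+00, -1.93972349e+01,
        1.12623084e-02,  5.42037291e-03,  9.63274346e-06]), 'eef_pos': array([ 279.46490768, -586.24244809,  241.46478715]), 'tool_rot': array([-3.13984771e+00,  1.90205849e-05,  4.44781585e-01]), 'force': array([ 0.00174457, -0.21237374,  0.10577751]), 'torque': array([-0.01805419,  0.001813  , -0.04600191]), 'gripper_force': 0.0, 'width': 85.31405324723482}
```

View pics/scene1.png

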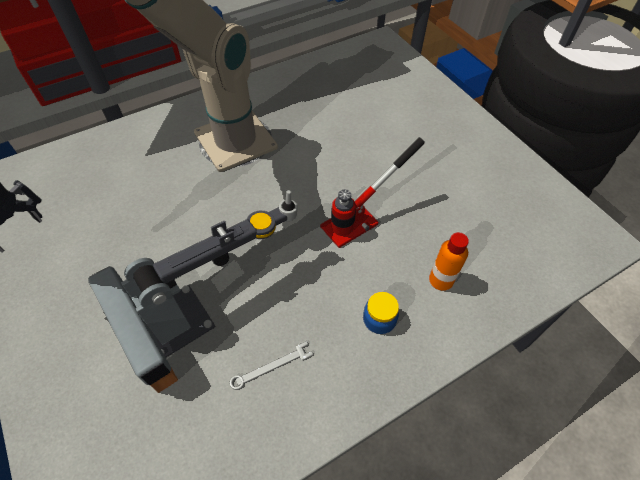

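View pics/top1.png

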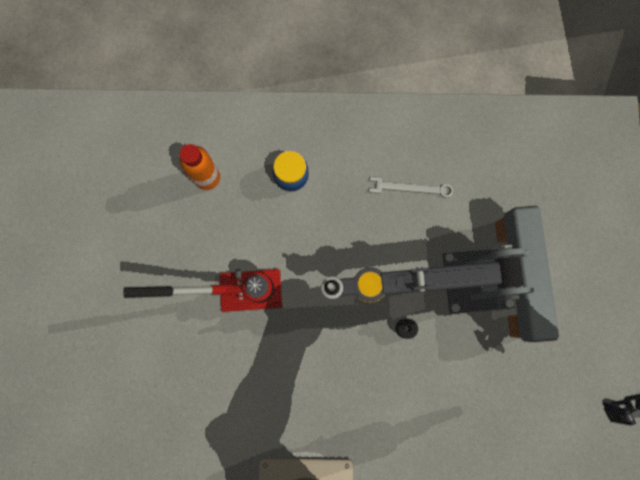

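The scene view shows the jack at about (345,215), its handle to the upper right, and the arm with its yellow pad mark at (261,222). In the top view the saddle is at (257,285), the sleeve spans (124–172,292), the pad disc is at (370,284), the stud is at (332,287) and the spare bush is at (407,327).

```bash
python3 - <<'E'
from h import *
im=snap('top'); hsv=cv2.cvtColor(im['color'],cv2.COLOR_BGR2HSV)
def blobs(m,amin=60):
    n,l,s,c=cv2.connectedComponentsWithStats(m.astype(np.uint8)); return [(s[i][:5].tolist(),c[i].round(1).tolist()) for i in range(1,n) if s[i][4]>amin]
y=cv2.inRange(hsv,(18,150,120),(32,255,255)); print('yellow',blobs(y))
r=cv2.inRange(hsv,(0,170,60),(6,255,255))|cv2.inRange(hsv,(174,170,60),(180,255,255)); print('red',blobs(r))
reg=np.zeros_like(r); reg[270:310,110:182]=1
dk=(cv2.inRange(hsv,(0,0,0),(180,255,45))>0)&(reg>0); b=blobs(dk); print('dark',b)
P=lambda u,v,z:onz(im,u,v,z).round(1)
print('pad mark z~200',P(370,284,200),'stud',P(332,287,265),'saddle',P(257,285,155),'sleeve',P(148,292,178))
print('spare',P(407,327,45),'can top',P(191,155,190),'tin',P(290,167,75),'wrench',P(376,185,5),P(447,190,5))
print('sleeve ends',P(124,292,202),P(172,291.5,155),'crossm left edge',P(512,210,200),P(520,335,200))
# base plate corners
m=r.copy(); 
cs,_=cv2.findContours(m,cv2.RETR_EXTERNAL,cv2.CHAIN_APPROX_SIMPLE)
c=max(cs,key=cv2.contourArea); rc=cv2.minAreaRect(c); print(rc,[P(*q,14) for q in cv2.boxPoints(rc)])
i2=snap('scene'); h2=cv2.cvtColor(i2['color'],cv2.COLOR_BGR2HSV)
print('scene yellow',blobs(cv2.inRange(h2,(18,150,120),(32,255,255))))
cv2.imwrite('pics/crop1.png',cv2.resize(np.hstack([im['color'][230:350,110:400]]),None,fx=2.7,fy=2.7,interpolation=cv2.INTER_CUBIC))
E
```

```text
yellow [([273, 151, 33, 32, 802], [289.2, 166.5]), ([358, 272, 24, 25, 486], [369.7, 283.9])]
red [([180, 145, 22, 21, 347], [190.3, 154.8]), ([213, 270, 68, 41, 1649], [247.5, 291.3])]
dark [([125, 287, 47, 10, 365], [147.5, 291.2])]
pad mark z~200 [ 473.6 -121.   200. ] stud [462.5 -44.7 265. ] saddle [471.8 104.6 155. ] sleeve [453.4 318.9 178. ]
spare [ 390.8 -218.4   45. ] can top [733.4 243.8 190. ] tin [744.1  46.1  75. ] wrench [ 723.  -155.7    5. ] [ 713.  -324.1    5. ]
sleeve ends [451.6 358.4 202. ] [456.3 277.1 155. ] crossm left edge [ 625.  -404.8  200. ] [ 379.2 -410.   200. ]
((246.65647888183594, 290.0814208984375), (37.86990737915039, 67.54273223876953), 86.53176879882812) [array([507. , 224.1,  14. ]), array([518.5,  69.1,  14. ]), array([432.1,  62. ,  14. ]), array([420.8, 215.3,  14. ])]
scene yellow [([250, 213, 22, 16, 279], [260.4, 220.4]), ([368, 292, 31, 30, 741], [382.6, 306.3])]
```

View pics/crop1.png

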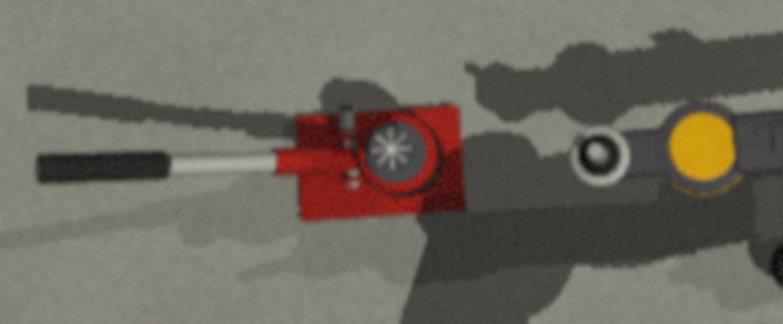

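The crop shows the saddle's star at top px (255.2,285.5), the sleeve axis from (124,292.2) to (173,291.1), the plate's upper edge from (219,272.6) to (279.6,268.5), and the yellow disc at (370,284).

```bash
cat >> h.py <<'E'
def tri(a,pa,b,pb):
    o1,d1=ray(a,*pa);o2,d2=ray(b,*pb)
    s=np.linalg.lstsq(np.c_[d1,-d2],o2-o1,rcond=None)[0]
    p,q=o1+s[0]*d1,o2+s[1]*d2; return (p+q)/2,np.linalg.norm(p-q)
E
python3 - <<'E'
from h import *
a=snap('top');b=snap('scene')
print('disc',tri(a,(369.7,283.9),b,(260.4,220.4)))
print('disc z200',onz(a,369.7,283.9,200),onz(b,260.4,220.4,200))
P=lambda u,v,z:onz(a,u,v,z).round(1)
print('saddle',P(255.2,285.5,155),'sleeve ends',P(124,292.2,204),P(173,291.1,155),'stud',P(332.2,287.4,251))
c=[P(110+x/2.7,230+y/2.7,14) for x,y in((295,115),(458,104),(465,208),(301,221))];print('plate',c)
cv2.imwrite('pics/crop2.png',cv2.resize(b['color'][120:280,230:440],None,fx=3.6,fy=3.6,interpolation=cv2.INTER_CUBIC))
E
```

```text
disc (array([ 473.8855356 , -120.91088612,  197.58375431]), np.float64(0.48451369429973307))
disc z200 [ 473.8056925  -120.44278103  200.        ] [ 475.49659987 -121.70170805  200.        ]
saddle [470.7 108.2 155. ] sleeve ends [451.1 357.7 204. ] [457.1 275.1 155. ] stud [462.7 -45.5 251. ]
plate [array([508.7, 207. ,  14. ]), array([519.9,  68.2,  14. ]), array([431.9,  60.3,  14. ]), array([419.2, 198.4,  14. ])]
```

View pics/crop2.png

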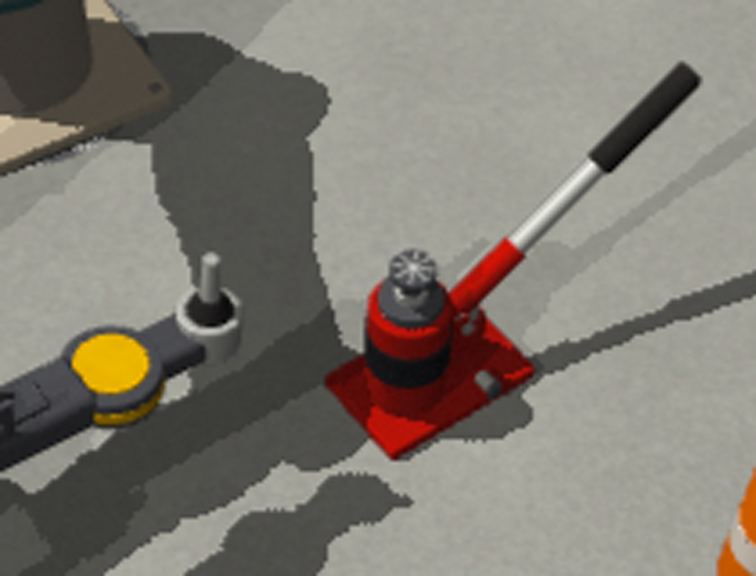

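Saddle is at about (471,109), with the jack's x axis along (0.086,-0.996). The pad face is at about (474,-123). I raise and turn the tool first, then move across.

>>> {"fn": "carry_out", "kwargs": {
  "moves": [
    {"tz": -0.08,"twist": -0.0551,"fingers": 1},
    {"tz": -0.08,"twist": -0.0551,"fingers": 1},
    {"tz": -0.08,"twist": -0.0551,"fingers": 1},
    {"tz": -0.08,"twist": -0.0551,"fingers": 1},
    {"tz": -0.08,"twist": -0.0551,"fingers": 1},
    {"tz": -0.08,"twist": -0.0551,"fingers": 1},
    {"tz": -0.08,"twist": -0.0551,"fingers": 1},
    {"fingers": 1}
  ]
}}

```text
validation failed for argument at $.mo...
```

>>> {"fn": "carry_out", "kwargs": {
  "moves": [
    {"tx": 0.109,"ty": 0.1265,"fingers": 1},
    {"tx": 0.109,"ty": 0.1265,"fingers": 1},
    {"tx": 0.109,"ty": 0.1265,"fingers": 1},
    {"tx": 0.109,"ty": 0.1265,"fingers": 1},
    {"tx": 0.109,"ty": 0.1265,"fingers": 1},
    {"tx": 0.109,"ty": 0.1265,"fingers": 1},
    {"tx": 0.109,"ty": 0.1265,"fingers": 1},
    {"tx": 0.109,"ty": 0.1265,"fingers": 1},
    {"fingers": 1}
  ]
}}

```text
validation failed for argument at $.mo...
```

>>> {"fn": "carry_out", "kwargs": {
  "moves": [
    {"tx": 0.0,"ty": 0.0,"tz": -0.08,"twist": -0.0551,"fingers": 1.0}
  ]
}}

```text
clock: 0.42
eef_pos: [279.2, -585.3, 264.4]
tool_rot: [-3.137, -0.0, 0.622]
force: [-0.5, -0.1, -0.3]
width: 85.5
gripper_force: 0.0
```

>>> {"fn": "carry_out", "kwargs": {
  "moves": [
    {"tx": 0.0,"ty": 0.0,"tz": -0.08,"twist": -0.055,"fingers": 1.0},
    {"tx": 0.0,"ty": 0.0,"tz": -0.08,"twist": -0.055,"fingers": 1.0},
    {"tx": 0.0,"ty": 0.0,"tz": -0.08,"twist": -0.055,"fingers": 1.0},
    {"tx": 0.0,"ty": 0.0,"tz": -0.08,"twist": -0.055,"fingers": 1.0},
    {"tx": 0.0,"ty": 0.0,"tz": -0.08,"twist": -0.055,"fingers": 1.0},
    {"tx": 0.0,"ty": 0.0,"tz": -0.08,"twist": -0.055,"fingers": 1.0},
    {"tx": 0.0,"ty": 0.0,"tz": 0.0,"twist": 0.0,"fingers": 1.0}
  ]
}}

```text
clock: 1.3
eef_pos: [280.0, -587.5, 412.0]
tool_rot: [3.14, 0.003, 1.653]
force: [-0.3, -0.3, 0.2]
width: 85.5
gripper_force: 0.0
```

>>> {"fn": "carry_out", "kwargs": {
  "moves": [
    {"tx": 0.109,"ty": 0.1265,"tz": 0.0,"twist": 0.0,"fingers": 1.0},
    {"tx": 0.109,"ty": 0.1265,"tz": 0.0,"twist": 0.0,"fingers": 1.0},
    {"tx": 0.109,"ty": 0.1265,"tz": 0.0,"twist": 0.0,"fingers": 1.0},
    {"tx": 0.109,"ty": 0.1265,"tz": 0.0,"twist": 0.0,"fingers": 1.0},
    {"tx": 0.109,"ty": 0.1265,"tz": 0.0,"twist": 0.0,"fingers": 1.0},
    {"tx": 0.109,"ty": 0.1265,"tz": 0.0,"twist": 0.0,"fingers": 1.0},
    {"tx": 0.109,"ty": 0.1265,"tz": 0.0,"twist": 0.0,"fingers": 1.0},
    {"tx": 0.109,"ty": 0.1265,"tz": 0.0,"twist": 0.0,"fingers": 1.0},
    {"tx": 0.0,"ty": 0.0,"tz": 0.0,"twist": 0.0,"fingers": 1.0}
  ]
}}

```text
clock: 2.42
eef_pos: [563.1, -295.0, 408.5]
tool_rot: [-3.142, -0.004, 1.66]
force: [-0.4, 0.2, -0.0]
width: 85.4
gripper_force: 0.0
```

>>> {"fn": "carry_out", "kwargs": {
  "moves": [
    {"tx": 0.18,"ty": 0.0,"tz": 0.0,"twist": 0.0,"fingers": 1.0},
    {"tx": 0.18,"ty": 0.0,"tz": 0.0,"twist": 0.0,"fingers": 1.0},
    {"tx": 0.18,"ty": 0.0,"tz": 0.0,"twist": 0.0,"fingers": 1.0},
    {"tx": 0.18,"ty": 0.0,"tz": 0.0,"twist": 0.0,"fingers": 1.0},
    {"tx": 0.18,"ty": 0.0,"tz": 0.0,"twist": 0.0,"fingers": 1.0},
    {"tx": 0.18,"ty": 0.0,"tz": 0.0,"twist": 0.0,"fingers": 1.0},
    {"tx": 0.18,"ty": 0.0,"tz": 0.0,"twist": 0.0,"fingers": 1.0},
    {"tx": 0.0,"ty": 0.0,"tz": 0.0,"twist": 0.0,"fingers": 1.0}
  ]
}}

```text
clock: 3.42
eef_pos: [527.2, 80.5, 409.7]
tool_rot: [-3.14, -0.002, 1.66]
force: [1.2, -1.3, -0.6]
width: 85.4
gripper_force: 0.0
```

>>> {"fn": "carry_out", "kwargs": {
  "moves": [
    {"tx": 0.154,"ty": -0.0375,"tz": 0.0,"twist": 0.0,"fingers": 1.0},
    {"tx": 0.154,"ty": -0.0375,"tz": 0.0,"twist": 0.0,"fingers": 1.0},
    {"tx": 0.154,"ty": -0.0375,"tz": 0.0,"twist": 0.0,"fingers": 1.0},
    {"tx": 0.154,"ty": -0.0375,"tz": 0.0,"twist": 0.0,"fingers": 1.0},
    {"tx": 0.154,"ty": -0.0375,"tz": 0.0,"twist": 0.0,"fingers": 1.0},
    {"tx": 0.0,"ty": 0.0,"tz": 0.12,"twist": 0.0,"fingers": 1.0},
    {"tx": 0.0,"ty": 0.0,"tz": 0.15,"twist": 0.0,"fingers": 1.0},
    {"tx": 0.0,"ty": 0.0,"tz": 0.15,"twist": 0.0,"fingers": 1.0},
    {"tx": 0.0,"ty": 0.0,"tz": 0.0,"twist": 0.0,"fingers": 1.0}
  ]
}}

```text
clock: 4.55
eef_pos: [452.2, 297.9, 280.9]
tool_rot: [-3.135, 0.005, 1.651]
force: [-0.9, 0.8, 1.2]
width: 85.5
gripper_force: 0.0
```

```bash
python3 - <<'E'
from h import *
s=ctrl.read_state(); print(s['eef_pos'],s['tool_rot'])
im=snap('wrist','w1.png'); a=snap('top')
print([proj(im,p) for p in((454.2,306.6,173),s['eef_pos'])])
E
```

```text
[452.23322835 297.93705268 280.87170821] [-3.13466424  0.00533371  1.65109244]
[(np.float64(328.1992887628902), np.float64(222.71955775103484)), (np.float64(324.7942535018552), np.float64(313.07300568360245))]
```

View pics/w1.png

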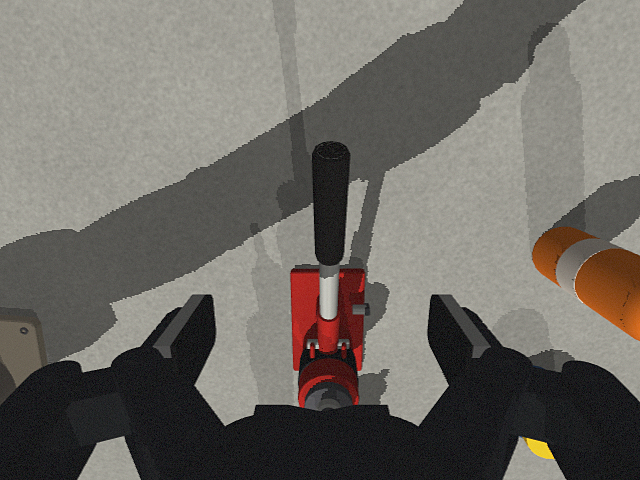

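The wrist view shows the sleeve spanning (331,145–262), almost centred between the jaws. I correct by 8 mm, descend and pinch.

>>> {"fn": "carry_out", "kwargs": {
  "moves": [
    {"tx": 0.027,"ty": 0.003,"tz": 0.13,"twist": 0.0,"fingers": 1.0},
    {"tx": 0.0,"ty": 0.0,"tz": 0.13,"twist": 0.0,"fingers": 1.0},
    {"tx": 0.0,"ty": 0.0,"tz": 0.127,"twist": 0.0,"fingers": 1.0},
    {"tx": 0.0,"ty": 0.0,"tz": 0.0,"twist": 0.0,"fingers": 1.0}
  ]
}}

```text
clock: 5.15
eef_pos: [453.6, 308.9, 167.9]
tool_rot: [-3.14, 0.001, 1.654]
force: [-0.2, -0.2, 0.7]
width: 85.5
gripper_force: 0.0
```

>>> {"fn": "carry_out", "kwargs": {
  "moves": [
    {"tx": 0.0,"ty": 0.0,"tz": 0.0,"twist": 0.0,"fingers": 0.2},
    {"tx": 0.0,"ty": 0.0,"tz": 0.0,"twist": 0.0,"fingers": 0.2},
    {"tx": 0.0,"ty": 0.0,"tz": 0.0,"twist": 0.0,"fingers": 0.2},
    {"tx": 0.0,"ty": 0.0,"tz": 0.0,"twist": 0.0,"fingers": 0.2},
    {"tx": 0.0,"ty": 0.0,"tz": 0.0,"twist": 0.0,"fingers": 0.2}
  ]
}}

```text
clock: 5.78
eef_pos: [454.3, 310.3, 169.1]
tool_rot: [3.139, -0.001, 1.655]
force: [0.7, 0.2, 5.6]
width: 20.5
gripper_force: 58.5
```

>>> {"fn": "carry_out", "kwargs": {
  "moves": [
    {"tx": -0.03,"ty": -0.002,"tz": 0.0,"twist": 0.0,"fingers": 0.2},
    {"tx": -0.05,"ty": -0.004,"tz": 0.0,"twist": 0.0,"fingers": 0.2},
    {"tx": -0.05,"ty": -0.004,"tz": 0.0,"twist": 0.0,"fingers": 0.2}
  ]
}}

```text
clock: 6.15
eef_pos: [454.4, 276.9, 169.7]
tool_rot: [3.136, -0.011, 1.659]
force: [0.3, 11.1, 3.1]
width: 20.5
gripper_force: 58.8
```

```bash
cat >> h.py <<'E'
def look(tag,zs=155):
    s=ctrl.read_state(); a=snap('top');b=snap('scene')
    print(tag,s['clock'],s['eef_pos'].round(1),s['tool_rot'].round(3),s['force'].round(1))
    cv2.imwrite('pics/%s.png'%tag,np.vstack([cv2.resize(a['color'][200:360,110:430],None,fx=1.8,fy=1.8),cv2.resize(b['color'][120:280,120:440],None,fx=1.8,fy=1.8)]))
    return a,b
E
python3 -c "
from h import *
look('s1')"
```

```text
s1 6.15 [454.4 276.9 169.7] [ 3.136 -0.011  1.659] [ 0.3 11.1  3.1]
```

View pics/s1.png

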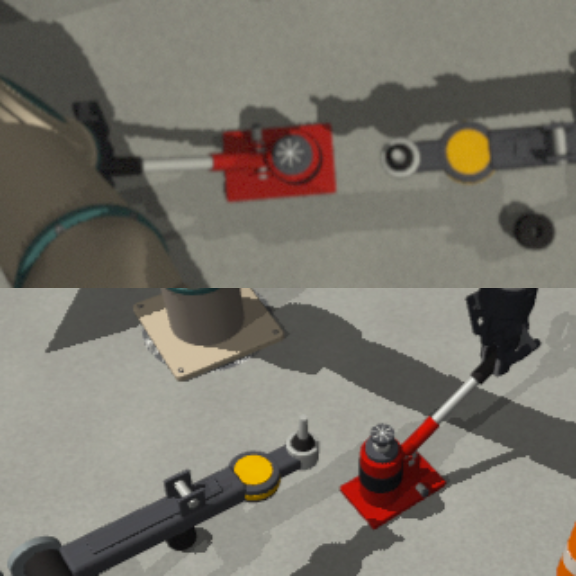

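The combined view shows the jack sliding upright with its saddle at top px (270,285). I carry on with the slide.

>>> {"fn": "carry_out", "kwargs": {
  "moves": [
    {"tx": -0.06,"ty": -0.0044,"tz": 0.0,"twist": 0.0,"fingers": 0.2},
    {"tx": -0.06,"ty": -0.0044,"tz": 0.0,"twist": 0.0,"fingers": 0.2},
    {"tx": -0.06,"ty": -0.0044,"tz": 0.0,"twist": 0.0,"fingers": 0.2},
    {"tx": -0.06,"ty": -0.0044,"tz": 0.0,"twist": 0.0,"fingers": 0.2},
    {"tx": -0.06,"ty": -0.0044,"tz": 0.0,"twist": 0.0,"fingers": 0.2},
    {"tx": -0.06,"ty": -0.0044,"tz": 0.0,"twist": 0.0,"fingers": 0.2},
    {"tx": -0.06,"ty": -0.0044,"tz": 0.0,"twist": 0.0,"fingers": 0.2},
    {"tx": -0.06,"ty": -0.0044,"tz": 0.0,"twist": 0.0,"fingers": 0.2},
    {"tx": -0.06,"ty": -0.0044,"tz": 0.0,"twist": 0.0,"fingers": 0.2},
    {"tx": -0.06,"ty": -0.0044,"tz": 0.0,"twist": 0.0,"fingers": 0.2},
    {"tx": 0.0,"ty": 0.0,"tz": 0.0,"twist": 0.0,"fingers": 0.2}
  ]
}}

```text
clock: 7.62
eef_pos: [457.2, 91.2, 169.1]
tool_rot: [3.138, -0.002, 1.656]
force: [1.7, 2.6, 6.9]
width: 20.4
gripper_force: 59.9
```

```bash
python3 -c "
from h import *
a,b=look('s2')
cv2.imwrite('pics/s2.png',np.vstack([cv2.resize(a['color'][210:350,220:420],None,fx=2.6,fy=2.1),cv2.resize(b['color'][170:300,200:400],None,fx=2.6,fy=2.3)]))
im=a
for q in [(200,0)]: pass
"
```

```text
s2 7.625 [457.2  91.2 169.1] [ 3.138e+00 -2.000e-03  1.656e+00] [1.7 2.6 6.9]
```

View pics/s2.png

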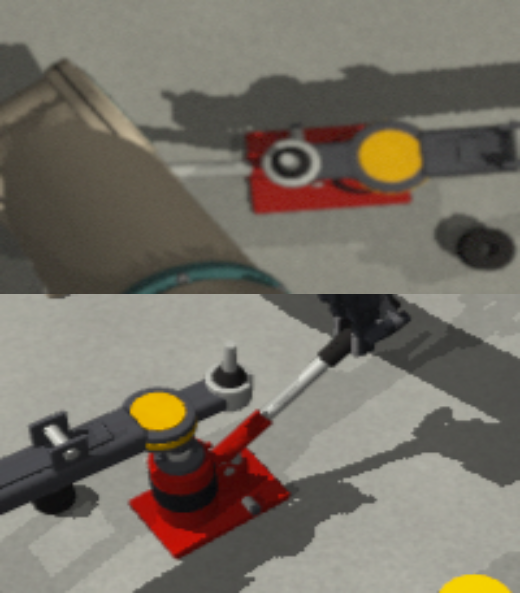

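The top crop shows the plate corners at px (314.6,272.4), (316.9,311) and (377.7,306.7). The scene crop shows them at (250,261.3), (268.1,284.3) and (311.5,257). The saddle sits just short of the pad, and the jack is upright.

```bash
python3 - <<'E'
from h import *
a=snap('top');b=snap('scene')
for q in((314.6,272.4),(316.9,311),(377.7,306.7)): print('top',onz(a,*q,14).round(1))
for q in((250,261.3),(268.1,284.3),(311.5,257)): print('scene',onz(b,*q,14).round(1))
# reference: where plate corners would project with jack at guess
for ox,oy,th in((473,-110,.086),(474,-122.5,.086)):
    X=np.array([math.sin(th),-math.cos(th)]);Y=np.array([math.cos(th),math.sin(th)])
    for lx,ly in((45,45),(45,-45),(-95,45),(-95,-45)):
        p=np.array([ox,oy])+lx*X+ly*Y; print((ox,oy),(lx,ly),p.round(1))
print('disc now')
for im in(a,b):
    h=cv2.cvtColor(im['color'],cv2.COLOR_BGR2HSV);m=cv2.inRange(h,(18,150,120),(32,255,255));n,l,s,c=cv2.connectedComponentsWithStats(m);print([ (s[i][4],c[i].round(2)) for i in range(1,n) if s[i][4]>60])
E
```

```text
top [512.  -12.5  14. ]
top [424.  -18.9  14. ]
top [ 435.5 -157.4   14. ]
scene [ 448.9 -160.5   14. ]
scene [ 534.  -150.5   14. ]
scene [519.2 -14.6  14. ]
(473, -110) (45, 45) [ 521.7 -151. ]
(473, -110) (45, -45) [ 432.  -158.7]
(473, -110) (-95, 45) [509.7 -11.5]
(473, -110) (-95, -45) [420.  -19.2]
(474, -122.5) (45, 45) [ 522.7 -163.5]
(474, -122.5) (45, -45) [ 433.  -171.2]
(474, -122.5) (-95, 45) [510.7 -24. ]
(474, -122.5) (-95, -45) [421.  -31.7]
disc now
[(np.int32(804), array([289.2 , 166.49])), (np.int32(486), array([369.77, 283.88]))]
[(np.int32(280), array([260.41, 220.46])), (np.int32(742), array([382.57, 306.35]))]
```

>>> {"fn": "carry_out", "kwargs": {
  "moves": [
    {"tx": -0.021,"ty": -0.0045,"tz": 0.0,"twist": 0.0,"fingers": 0.2},
    {"tx": -0.021,"ty": -0.0045,"tz": 0.0,"twist": 0.0,"fingers": 0.2},
    {"tx": 0.0,"ty": 0.0,"tz": 0.0,"twist": 0.0,"fingers": 0.2},
    {"tx": 0.0,"ty": 0.0,"tz": 0.0,"twist": 0.0,"fingers": 0.2}
  ]
}}

```text
clock: 8.32
eef_pos: [456.1, 81.5, 169.4]
tool_rot: [3.136, -0.005, 1.658]
force: [1.0, 8.6, 6.5]
width: 20.4
gripper_force: 59.9
```

```bash
python3 -c "
from h import *
a,b=look('s3')
cv2.imwrite('pics/s3.png',np.hstack([cv2.resize(a['color'][255:320,305:395],None,fx=4.4,fy=6),cv2.resize(b['color'][200:300,220:320],None,fx=4,fy=3.9)]))
"
```

```text
s3 8.325 [456.1  81.5 169.4] [ 3.136 -0.005  1.658] [1.  8.6 6.5]
```

View pics/s3.png

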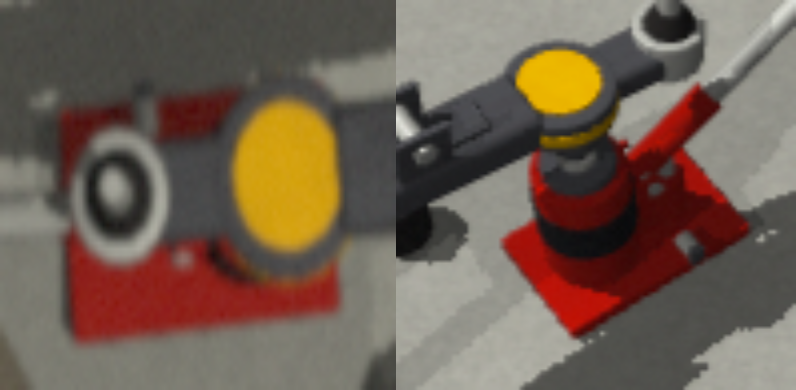

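The crop shows top plate corners at (322.5,312), (382.3,305.7) and (318.6,273.3). In the scene view the reservoir's axis is at about column 267 and it stands under the pad.

```bash
python3 - <<'E'
from h import *
a=snap('top');b=snap('scene')
BL,BR,TL=[onz(a,*q,14) for q in((322.5,312),(382.3,305.7),(318.6,273.3))]
print(BL,BR,TL)
e=(BR-BL)[:2];e/=np.linalg.norm(e);Y=np.array([-e[1],e[0]])
if Y[0]<0:Y=-Y
print('th',e,'orig from BL',BL[:2]+95*e+45*Y,'BR',BR[:2]-45*e+45*Y,'TL',TL[:2]+95*e-45*Y)
for p in((474,-122,126),(474,-122,70),(474,-110,70)):print(p,proj(b,p))
for r in(-31,31):
    d=np.array([.51,.86])*r; print('res edge',proj(b,(474+d[0],-122+d[1],90)))
g=cv2.cvtColor(b['color'],cv2.COLOR_BGR2HSV)
row=int(proj(b,(474,-122,90))[1])
for rr in(row-3,row,row+3): print(rr,[(c,b['color'][rr,c].tolist()) for c in list(range(250,257))+list(range(276,284))])
E
```

```text
[421.87210733 -31.64052442  14.        ] [ 437.92738132 -167.89238587   14.        ] [510.07062423 -21.71596039  14.        ]
th [ 0.11702561 -0.9931289 ] orig from BL [ 477.68034024 -120.72161748] BR [ 477.35202948 -117.93543323] TL [ 476.49725634 -121.32935792]
(474, -122, 126) (np.float64(263.20080546645346), np.float64(238.1024296652637))
(474, -122, 70) (np.float64(265.4036952899727), np.float64(250.52707155406773))
(474, -110, 70) (np.float64(269.65203729727045), np.float64(248.50329740718496))
res edge (np.float64(252.15933184494702), np.float64(246.15541535610157))
res edge (np.float64(277.10944389801796), np.float64(246.25622655849324))
243 [(250, [139, 147, 147]), (251, [138, 146, 146]), (252, [140, 148, 149]), (253, [61, 67, 163]), (254, [11, 20, 163]), (255, [32, 32, 115]), (256, [73, 70, 79]), (276, [7, 10, 72]), (277, [9, 12, 77]), (278, [7, 12, 67]), (279, [8, 11, 71]), (280, [9, 12, 72]), (281, [8, 10, 71]), (282, [8, 11, 70]), (283, [8, 10, 68])]
246 [(250, [139, 147, 147]), (251, [138, 146, 147]), (252, [137, 146, 147]), (253, [73, 79, 148]), (254, [19, 28, 169]), (255, [4, 15, 164]), (256, [23, 26, 111]), (276, [8, 10, 83]), (277, [9, 13, 66]), (278, [8, 10, 49]), (279, [12, 9, 42]), (280, [4, 8, 62]), (281, [17, 18, 72]), (282, [13, 15, 73]), (283, [9, 15, 72])]
249 [(250, [138, 145, 146]), (251, [138, 146, 146]), (252, [139, 148, 148]), (253, [97, 100, 103]), (254, [36, 38, 118]), (255, [7, 18, 169]), (256, [8, 14, 125]), (276, [8, 10, 62]), (277, [9, 10, 60]), (278, [12, 11, 50]), (279, [13, 11, 30]), (280, [10, 12, 62]), (281, [9, 8, 65]), (282, [6, 11, 65]), (283, [49, 51, 67])]
```

The jack is about 3 mm from the pad axis, well within the pad. I release, rise straight up and shut the fingers to press from above.

>>> {"fn": "carry_out", "kwargs": {
  "moves": [
    {"tx": 0.0,"ty": 0.0,"tz": 0.0,"twist": 0.0,"fingers": 0.7},
    {"tx": 0.0,"ty": 0.0,"tz": 0.0,"twist": 0.0,"fingers": 0.7},
    {"tx": 0.0,"ty": 0.0,"tz": 0.0,"twist": 0.0,"fingers": 0.7},
    {"tx": 0.0,"ty": 0.0,"tz": -0.07,"twist": 0.0,"fingers": 0.7},
    {"tx": 0.0,"ty": 0.0,"tz": -0.12,"twist": 0.0,"fingers": 0.7},
    {"tx": 0.0,"ty": 0.0,"tz": 0.0,"twist": 0.0,"fingers": 0.0},
    {"tx": 0.0,"ty": 0.0,"tz": 0.0,"twist": 0.0,"fingers": 0.0},
    {"tx": 0.0,"ty": 0.0,"tz": 0.0,"twist": 0.0,"fingers": 0.0},
    {"tx": 0.0,"ty": 0.0,"tz": 0.0,"twist": 0.0,"fingers": 0.0},
    {"tx": 0.0,"ty": 0.0,"tz": 0.0,"twist": 0.0,"fingers": 0.0}
  ]
}}

```text
clock: 9.78
eef_pos: [453.9, 77.3, 224.8]
tool_rot: [-3.141, -0.0, 1.655]
force: [0.2, -0.6, 0.1]
width: 0.1
gripper_force: 0.0
```

```bash
python3 - <<'E'
from h import *
a=snap('top');b=snap('scene')
m=cv2.inRange(cv2.cvtColor(b['color'],cv2.COLOR_BGR2HSV),(0,150,50),(8,255,255));
for rr in (243,246,249): print(rr,b['color'][rr,252:256].tolist())
cv2.imwrite('pics/s4.png',cv2.resize(b['color'][130:290,230:390],None,fx=3.6,fy=3.6,interpolation=cv2.INTER_CUBIC))
E
```

```text
243 [[140, 149, 148], [61, 68, 163], [14, 18, 163], [32, 32, 115]]
246 [[138, 147, 147], [72, 78, 136], [21, 27, 167], [7, 17, 165]]
249 [[139, 149, 148], [96, 100, 102], [36, 38, 118], [9, 16, 169]]
```

View pics/s4.png

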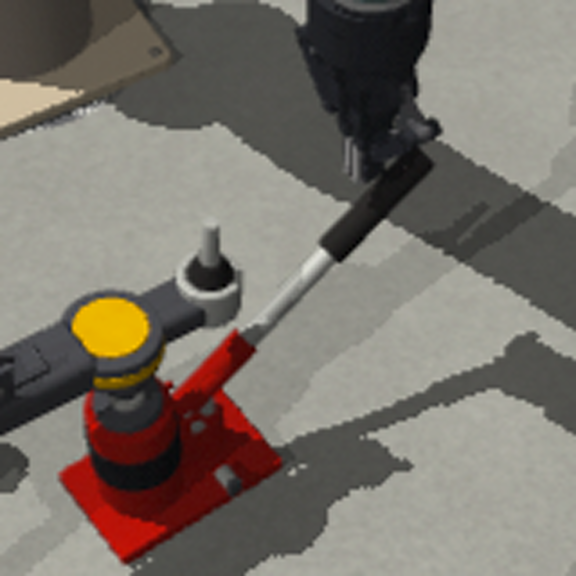

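The view shows the jack upright under the pad and the shut fingers just above the sleeve. First stroke next.

>>> {"fn": "carry_out", "kwargs": {
  "moves": [
    {"tx": 0.0,"ty": 0.008,"tz": 0.04,"twist": 0.0,"fingers": 0.0},
    {"tx": 0.0,"ty": 0.0,"tz": 0.04,"twist": 0.0,"fingers": 0.0},
    {"tx": 0.0,"ty": 0.0,"tz": 0.04,"twist": 0.0,"fingers": 0.0},
    {"tx": 0.0,"ty": 0.0,"tz": 0.04,"twist": 0.0,"fingers": 0.0}
  ]
}}

```text
clock: 10.38
eef_pos: [457.3, 78.4, 177.1]
tool_rot: [3.139, -0.001, 1.655]
force: [-1.3, 1.6, 10.8]
width: -0.0
gripper_force: 4.5
```

>>> {"fn": "carry_out", "kwargs": {
  "moves": [
    {"tx": 0.0,"ty": 0.0,"tz": 0.04,"twist": 0.0,"fingers": 0.0},
    {"tx": 0.0,"ty": 0.0,"tz": 0.04,"twist": 0.0,"fingers": 0.0},
    {"tx": 0.0,"ty": 0.0,"tz": 0.04,"twist": 0.0,"fingers": 0.0},
    {"tx": 0.0,"ty": 0.0,"tz": 0.04,"twist": 0.0,"fingers": 0.0},
    {"tx": 0.0,"ty": 0.0,"tz": 0.04,"twist": 0.0,"fingers": 0.0}
  ]
}}

```text
clock: 11.0
eef_pos: [457.8, 80.7, 117.6]
tool_rot: [3.137, -0.004, 1.656]
force: [-3.2, 7.2, 16.1]
width: -0.1
gripper_force: 7.2
```

>>> {"fn": "carry_out", "kwargs": {
  "moves": [
    {"tx": 0.0,"ty": 0.0,"tz": 0.02,"twist": 0.0,"fingers": 0.0},
    {"tx": 0.0,"ty": 0.0,"tz": 0.02,"twist": 0.0,"fingers": 0.0},
    {"tx": 0.0,"ty": 0.0,"tz": 0.0,"twist": 0.0,"fingers": 0.0}
  ]
}}

```text
clock: 11.38
eef_pos: [457.8, 81.5, 105.9]
tool_rot: [3.137, -0.005, 1.658]
force: [-2.2, 6.6, 14.4]
width: -0.2
gripper_force: 6.9
```

```bash
cat >> h.py <<'E'
def blob(im):
    h=cv2.cvtColor(im['color'],cv2.COLOR_BGR2HSV);m=cv2.inRange(h,(18,150,120),(32,255,255));n,l,s,c=cv2.connectedComponentsWithStats(m)
    return [(s[i][4],c[i].round(2)) for i in range(1,n) if s[i][4]>60]
def studtip(b):
    # bright pin: top of bright blob around stud in scene
    x=b['color'][180:230,275:305]; g=x.min(2).astype(int); return g
def meas(tag=''):
    a=snap('top');b=snap('scene');s=ctrl.read_state()
    print(tag,round(s['clock'],2),s['eef_pos'].round(1),s['force'].round(1))
    A=[c for n,c in blob(a) if c[1]>220];B=[c for n,c in blob(b) if c[0]<320]; print('top',A,'scene',B)
    if A and B: print('tri',tri(a,A[0],b,B[0]))
    for z in(197.6,210,222): print(z,proj(a,(473.9,-121,z)),proj(b,(473.9,-121,z)))
    for rr in (246,): 
        r=b['color'][rr].astype(int); print('edge',r[251:256].tolist())
    return a,b
E
python3 -c "
from h import *
meas()"
```

```text
11.47 [457.8  81.5 105.9] [-2.6  6.9 13.7]
top [array([369.87, 283.82])] scene [array([260.21, 219.68])]
tri (array([ 473.82959036, -120.99890875,  200.3664057 ]), np.float64(0.5646608526639675))
197.6 (np.float64(369.86046611722935), np.float64(283.9424931739609)) (np.float64(260.473522245033), np.float64(220.40970004738108))
210 (np.float64(370.5091029110889), np.float64(283.48890836941246)) (np.float64(259.9045970919417), np.float64(217.1780623206776))
222 (np.float64(371.15124283510335), np.float64(283.03986675678095)) (np.float64(259.3432247482601), np.float64(213.9893264479325))
edge [[138, 146, 148], [138, 147, 149], [71, 78, 135], [17, 27, 167], [11, 21, 167]]
```

>>> {"fn": "carry_out", "kwargs": {
  "moves": [
    {"tx": 0.0,"ty": 0.0,"tz": 0.013,"twist": 0.0,"fingers": 0.0},
    {"tx": 0.0,"ty": 0.0,"tz": 0.0,"twist": 0.0,"fingers": 0.0}
  ]
}}

```text
clock: 11.72
eef_pos: [458.1, 82.5, 103.6]
tool_rot: [3.135, -0.005, 1.658]
force: [-6.8, 8.5, 33.4]
width: -0.1
gripper_force: 16.4
```

```bash
python3 -c "
from h import *
meas()"
```

```text
11.82 [458.1  82.5 103.7] [-5.8  7.5 32.1]
top [array([369.96, 283.72])] scene [array([260.14, 219.47])]
tri (array([ 473.94544959, -121.09239104,  201.37813335]), np.float64(0.6079002258118861))
197.6 (np.float64(369.86046611722935), np.float64(283.9424931739609)) (np.float64(260.473522245033), np.float64(220.40970004738108))
210 (np.float64(370.5091029110889), np.float64(283.48890836941246)) (np.float64(259.9045970919417), np.float64(217.1780623206776))
222 (np.float64(371.15124283510335), np.float64(283.03986675678095)) (np.float64(259.3432247482601), np.float64(213.9893264479325))
edge [[139, 148, 149], [139, 147, 149], [90, 98, 131], [32, 37, 158], [5, 17, 165]]
```

The bottom stop is at TCP z ≈ 104 and the pad has risen about 3.7 mm. I give a full second stroke.

>>> {"fn": "carry_out", "kwargs": {
  "moves": [
    {"tx": 0.0,"ty": 0.0,"tz": -0.0975,"twist": 0.0,"fingers": 0.0},
    {"tx": 0.0,"ty": 0.0,"tz": -0.0975,"twist": 0.0,"fingers": 0.0},
    {"tx": 0.0,"ty": 0.0,"tz": -0.0975,"twist": 0.0,"fingers": 0.0},
    {"tx": 0.0,"ty": 0.0,"tz": -0.0975,"twist": 0.0,"fingers": 0.0},
    {"tx": 0.0,"ty": 0.0,"tz": 0.0,"twist": 0.0,"fingers": 0.0},
    {"tx": 0.0,"ty": 0.0,"tz": 0.06,"twist": 0.0,"fingers": 0.0},
    {"tx": 0.0,"ty": 0.0,"tz": 0.06,"twist": 0.0,"fingers": 0.0},
    {"tx": 0.0,"ty": 0.0,"tz": 0.06,"twist": 0.0,"fingers": 0.0},
    {"tx": 0.0,"ty": 0.0,"tz": 0.06,"twist": 0.0,"fingers": 0.0},
    {"tx": 0.0,"ty": 0.0,"tz": 0.06,"twist": 0.0,"fingers": 0.0},
    {"tx": 0.0,"ty": 0.0,"tz": 0.055,"twist": 0.0,"fingers": 0.0},
    {"tx": 0.0,"ty": 0.0,"tz": 0.03,"twist": 0.0,"fingers": 0.0}
  ]
}}

```text
clock: 13.32
eef_pos: [457.8, 82.6, 103.2]
tool_rot: [3.137, -0.006, 1.658]
force: [-9.6, 12.4, 51.8]
width: -0.4
gripper_force: 25.7
```

>>> {"fn": "carry_out", "kwargs": {
  "moves": [
    {"tx": 0.0,"ty": 0.0,"tz": 0.0,"twist": 0.0,"fingers": 0.0},
    {"tx": 0.0,"ty": 0.0,"tz": 0.0,"twist": 0.0,"fingers": 0.0}
  ]
}}

```text
clock: 13.58
eef_pos: [457.8, 83.1, 103.9]
tool_rot: [3.136, -0.007, 1.659]
force: [-3.8, 8.8, 23.0]
width: 0.1
gripper_force: 11.3
```

```bash
python3 -c "
from h import *
meas()"
```

```text
13.68 [457.8  83.1 103.9] [-3.5 10.  23.1]
top [array([370.71, 283.1 ])] scene [array([259.54, 216.45])]
tri (array([ 474.27662517, -121.33567342,  213.45461187]), np.float64(0.6511452489593492))
197.6 (np.float64(369.86046611722935), np.float64(283.9424931739609)) (np.float64(260.473522245033), np.float64(220.40970004738108))
210 (np.float64(370.5091029110889), np.float64(283.48890836941246)) (np.float64(259.9045970919417), np.float64(217.1780623206776))
222 (np.float64(371.15124283510335), np.float64(283.03986675678095)) (np.float64(259.3432247482601), np.float64(213.9893264479325))
edge [[139, 148, 149], [139, 147, 149], [115, 124, 142], [46, 51, 158], [8, 19, 170]]
```

Pad rise is now about 15.3 of 24.5 mm. A full stroke would overshoot by about 2 mm, so I raise the handle and let the weep take up the excess first.

>>> {"fn": "carry_out", "kwargs": {
  "moves": [
    {"tx": 0.0,"ty": 0.0,"tz": -0.0975,"twist": 0.0,"fingers": 0.0},
    {"tx": 0.0,"ty": 0.0,"tz": -0.0975,"twist": 0.0,"fingers": 0.0},
    {"tx": 0.0,"ty": 0.0,"tz": -0.0975,"twist": 0.0,"fingers": 0.0},
    {"tx": 0.0,"ty": 0.0,"tz": -0.0975,"twist": 0.0,"fingers": 0.0},
    {"tx": 0.0,"ty": 0.0,"tz": 0.0,"twist": 0.0,"fingers": 0.0}
  ]
}}

```text
clock: 14.3
eef_pos: [457.1, 77.6, 220.1]
tool_rot: [3.14, -0.0, 1.654]
force: [0.3, 0.2, -0.6]
width: -0.1
gripper_force: 0.0
```

```bash
python3 -c "
from h import *
meas()
for i in range(8): b=snap('scene')
meas()"|grep -v '^2\|^197'
```

```text
14.4 [455.7  77.1 218.5] [-1.1  0.3 -0.2]
top [array([370.66, 283.25])] scene [array([259.68, 216.99])]
tri (array([ 474.19417473, -121.34004616,  211.30486781]), np.float64(0.39190948321624053))
edge [[138, 147, 147], [138, 146, 148], [92, 99, 137], [31, 38, 168], [9, 19, 167]]
 14.9 [456.4  77.5 219.6] [0.5 0.2 0.8]
top [array([370.64, 283.24])] scene [array([259.68, 216.99])]
tri (array([ 474.20455376, -121.3210452 ,  211.30612841]), np.float64(0.4347691172103034))
edge [[138, 147, 148], [138, 147, 148], [91, 99, 136], [32, 38, 170], [8, 18, 167]]
```

>>> {"fn": "carry_out", "kwargs": {
  "moves": [
    {"tx": 0.0,"ty": 0.0,"tz": 0.06,"twist": 0.0,"fingers": 0.0},
    {"tx": 0.0,"ty": 0.0,"tz": 0.06,"twist": 0.0,"fingers": 0.0},
    {"tx": 0.0,"ty": 0.0,"tz": 0.06,"twist": 0.0,"fingers": 0.0},
    {"tx": 0.0,"ty": 0.0,"tz": 0.06,"twist": 0.0,"fingers": 0.0},
    {"tx": 0.0,"ty": 0.0,"tz": 0.06,"twist": 0.0,"fingers": 0.0},
    {"tx": 0.0,"ty": 0.0,"tz": 0.04,"twist": 0.0,"fingers": 0.0},
    {"tx": 0.0,"ty": 0.0,"tz": 0.02,"twist": 0.0,"fingers": 0.0},
    {"tx": 0.0,"ty": 0.0,"tz": 0.015,"twist": 0.0,"fingers": 0.0},
    {"tx": 0.0,"ty": 0.0,"tz": 0.012,"twist": 0.0,"fingers": 0.0},
    {"tx": 0.0,"ty": 0.0,"tz": 0.0,"twist": 0.0,"fingers": 0.0},
    {"tx": 0.0,"ty": 0.0,"tz": 0.0,"twist": 0.0,"fingers": 0.0}
  ]
}}

```text
clock: 16.27
eef_pos: [458.8, 81.3, 105.7]
tool_rot: [3.135, -0.005, 1.657]
force: [-2.6, 6.0, 17.5]
width: -0.1
gripper_force: 8.4
```

```bash
python3 -c "
from h import *
a,b=meas()
for n,i in((1,a),(2,b)): cv2.imwrite('pics/f%d.png'%n,i['color'])
cv2.imwrite('pics/f.png',np.hstack([cv2.resize(a['color'][220:340,230:410],None,fx=2.2,fy=4),cv2.resize(b['color'][150:290,220:360],None,fx=2.8,fy=480/140)]))
"
```

```text
16.38 [458.8  81.3 105.7] [-1.8  5.4 17. ]
top [array([371.74, 282.85])] scene [array([258.76, 213.81])]
tri (array([ 474.08083264, -122.13384992,  223.65074547]), np.float64(0.3858196714683753))
197.6 (np.float64(369.86046611722935), np.float64(283.9424931739609)) (np.float64(260.473522245033), np.float64(220.40970004738108))
210 (np.float64(370.5091029110889), np.float64(283.48890836941246)) (np.float64(259.9045970919417), np.float64(217.1780623206776))
222 (np.float64(371.15124283510335), np.float64(283.03986675678095)) (np.float64(259.3432247482601), np.float64(213.9893264479325))
edge [[138, 147, 148], [139, 147, 149], [93, 100, 137], [31, 37, 170], [9, 20, 186]]
```

Level to within about 0.6 mm, but the handle is still about 1.5 mm off its bottom stop, so I press a little further.

>>> {"fn": "carry_out", "kwargs": {
  "moves": [
    {"tx": 0.0,"ty": 0.0,"tz": 0.004,"twist": 0.0,"fingers": 0.0},
    {"tx": 0.0,"ty": 0.0,"tz": 0.004,"twist": 0.0,"fingers": 0.0},
    {"tx": 0.0,"ty": 0.0,"tz": 0.0,"twist": 0.0,"fingers": 0.0},
    {"tx": 0.0,"ty": 0.0,"tz": 0.0,"twist": 0.0,"fingers": 0.0}
  ]
}}

```text
clock: 16.88
eef_pos: [458.8, 81.5, 104.6]
tool_rot: [3.134, -0.004, 1.657]
force: [-5.0, 5.8, 34.4]
width: 0.2
gripper_force: 17.0
```

```bash
python3 -c "
from h import *
a,b=meas()
cv2.imwrite('pics/f.png',np.hstack([cv2.resize(a['color'][220:340,230:410],None,fx=2.2,fy=4),cv2.resize(b['color'][150:290,220:360],None,fx=2.8,fy=480/140)]))
"
```

```text
16.98 [458.9  81.5 104.7] [-5.2  4.7 34.4]
top [array([371.75, 282.83])] scene [array([258.73, 213.74])]
tri (array([ 474.08798241, -122.14852854,  223.93154362]), np.float64(0.43976950675985615))
197.6 (np.float64(369.86046611722935), np.float64(283.9424931739609)) (np.float64(260.473522245033), np.float64(220.40970004738108))
210 (np.float64(370.5091029110889), np.float64(283.48890836941246)) (np.float64(259.9045970919417), np.float64(217.1780623206776))
222 (np.float64(371.15124283510335), np.float64(283.03986675678095)) (np.float64(259.3432247482601), np.float64(213.9893264479325))
edge [[139, 148, 148], [138, 147, 148], [92, 99, 136], [32, 40, 171], [4, 20, 186]]
```

View pics/f.png

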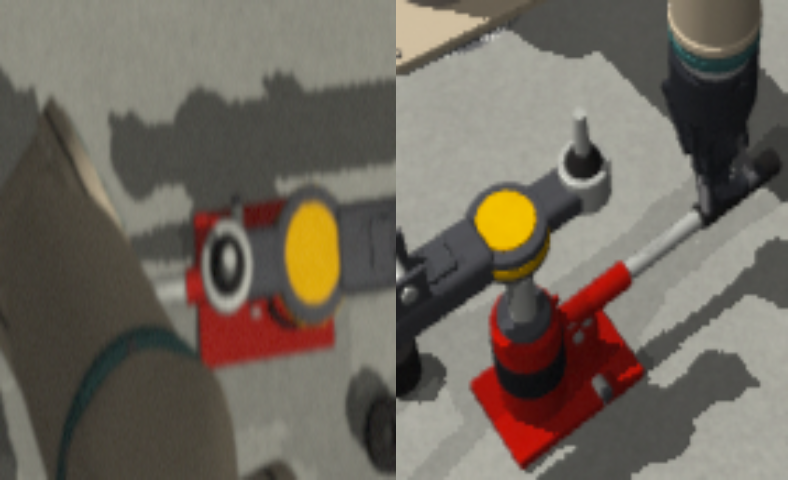

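The picture shows the handle fully down under the fingertips, the jack upright and the saddle centred under the pad, with the arm level. I ease the press slightly and hand in.

>>> {"fn": "carry_out", "kwargs": {
  "moves": [
    {"tx": 0.0,"ty": 0.0,"tz": -0.0025,"twist": 0.0,"fingers": 0.0},
    {"tx": 0.0,"ty": 0.0,"tz": 0.0,"twist": 0.0,"fingers": 0.0}
  ]
}}

```text
clock: 17.23
eef_pos: [458.8, 81.5, 104.9]
tool_rot: [3.134, -0.004, 1.657]
force: [-4.5, 6.1, 28.1]
width: -0.2
gripper_force: 13.9
```

```bash
python3 -c "
from h import *
s=ctrl.read_state();print(s['eef_pos'],s['force'])
if s['force'][2]>20: print(job.finish_job())"
```

```text
[458.80749547  81.4563692  104.94550469] [-4.45177663  6.12019151 28.08473004]
the job is handed in; nothing more can be done
None
```

The job is handed in at 17.2 s: the jack stands upright with its saddle about 3 mm off the lift pad's centre, three full strokes brought the arm to about 0.003 rad above level (by camera), and the gripper is holding the handle down on its stop.

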